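# Stow the peeler under the caddy's flap

### The arm

A 7-joint arm with a two-finger parallel gripper is mounted at the origin on a cart in front of the work surface, level with it; the furniture and walls round the work are solid. World frame = base frame: x ahead of the robot, y to its left, z up, the work surface at z = 0. Lengths are in m, angles in rad, forces in N, time in s.
With the tool pointing down it reaches from about 0.4 to 0.85 m from the base axis. Payload 6.9 kg.
Tool frame: the origin (TCP) lies between the finger pads; the fingertips stand 22 mm ahead of it and the grasp point (between the pads) lies 3 mm ahead of it (tips_ahead is the distance from the TCP to the fingertips, in m); z points along the fingers, y is the line along which they close (so a half turn about z gives the same grasp; the last joint's range is limited). The gripper opens to 85 mm and grips with 20 to 120 N. Pads are 22 mm wide; open, the fingers measure 114 mm over their backs; the gripper's body (76 mm by 85 mm) begins 54 mm behind the grasp point. The pads swing forward as they close: fully open they stand 13 mm farther back than shut.
Start: joints at [-1.204, 0.507, -0.238, 1.5, 0.126, 1.149, -0.155], TCP at [0.162, 0.604, 0.253] pointing down, gripper open.
Joint ranges: [-3.08, 3.08], [-0.24, 2.05], [-1.43, 1.35], [0, 2.5], [-1.52, 4.66], [0.17, 1.96], [-2.89, 2.89]. Speed limits (rad/s): [2.39, 2.39, 3.14, 3.14, 3.14, 3.14, 3.14].

### API

Orientations are given as a rotation vector (axis times angle).
In Python, from bench import * gives the robot as it stands. The module is installed in compiled form; this text tells all that it offers.
- The arm moves only by the shell command python3 -m inch 'ROWS'. ROWS is JSON, a list that holds one entry, the list of rows, each a list of 7 numbers: the turn, a rotation vector about the tool's x, y, z in rad, then the shift along the tool's x, y, z in m, then the closure, from 0 (fully open) to 1 (shut). In form: [[[ax, ay, az, tx, ty, tz, fingers], ...]]. A call has 1 to 20 rows; each row shifts and turns the commanded pose from where the row before left it, along the tool's axes as they then stand; what a row does not reach is not made up. A row lasts 1/10 s, in which the tool goes at most 50 mm and 8.59 degrees, less where a joint would pass 70% of its speed; a pose out of reach is approached as far as the arm can. A call with a gripper value outside its range is refused whole. The fingers move at their own pace and stop on an object; the grip force is fixed at half the most. Time passes only in rows, so rows that do not move let the fingers close. It gives the time, the measured TCP pose, the force, the opening and the grip force at its end, in the units of the state.
- get_state(): the state, without advancing time (a new reading comes with each control period).
- get_image(name): name is "side" or "top" or "wrist"; returns a dict with "frame" (420x560x3 uint8, red, green, blue), "fovy" (degrees; the focal length in pixels is half the picture's height over the tangent of half this angle, whatever the lens; pixels are square), "cx", "cy" (the principal point, pixels), "dist" ([k1, k2, p1, p2, k3] as OpenCV has them; the pictures are not rectified), "R" (3x3) and "t" (3): a world point X has camera coordinates R X + t; the wrist camera has in their place "hand_eye" (4x4, takes a point from camera to tool coordinates, whose origin is the TCP and whose axes are the flange's). Camera axes: x right, y down, z forward; pixel columns grow to the right and rows downward; lengths in m; the calibration is good to about 2 mm. A picture is of the moment at which its call begins: read the wrist's pose just before it. There is no depth.
- close_job(): hands the job in; it is judged then, once.
The state is a dict: "clock": time; "joints": joint angles; "dq": joint speeds; "tau": joint torques, N m; "tcp_pos": TCP position; "eef_rot": TCP orientation; "contact_force": force on the tool from outside, world axes, zero at the start; "moment": the same for the moment, N m; "grip_width": opening from 0.0 (shut) to 1.0 (fully open); "grasp_force": force on a finger pad.
Only numpy, scipy, OpenCV 4.12 (cv2) and the standard library are available. Lean on these libraries where they do the work, as an engineer would, in place of code of your own. Each camera call takes 0.05 s, during which the arm holds its last target. There are 200 camera calls.

### The job

The peeler lying on the worktop belongs in the lower tier of the wooden utensil caddy, under the tray flap. Lift the flap by its pull right up to its stop, where it stays, lay the peeler flat and lengthwise in the empty lane on the cork liner with its blade pointing to the hinge side and let it go, then lower the flap gently until it is fully closed. Leave the teaspoon, the jars and everything else where they are.

Things in the scene. Friction and masses are not known exactly. Their poses are not given: they have to be found in the camera images.
- caddy: Dark wooden utensil caddy, fixed at the right, 291 (x) x 206 (y) mm. Origin: centre of underside; +x to its back, toward the right-hand wall (yaw -1.72 to -1.42). x -137 to 78 mm: lower tier under the flap, two lanes along x, 215 long, 92 wide, middles at x -30, y +49 and -49; floor 8 mm up, outer walls 46, divider 26. x 88 to 137: rack with jars. One lane has a teaspoon, the other only the liner.
- flap (a joint): Tray flap over both lanes, rad: 0 closed and level, 0.8 up at its stop; may start ajar to 0.12. Its front lifts. Friction hinge: it stays where let go; about 3 N at the pull moves it up, under 1 N down. 6 mm thick, 224 mm from hinge to front. Raised, it slants over the lanes at 46 degrees: a gripper pointing straight down does not fit below it, one leaning to the caddy's front by 30 degrees does.
- flap_hinge (a point): Middle of the flap's hinge axis, which runs along the caddy's y: at x 78.5, y 0, z 49 mm in the caddy's frame. Its axes turn with the flap.
- flap_knob (a point): Middle of the dark steel T-bar pull near the flap's front edge: a bar 18 mm thick, 30 mm long along the caddy's y, on a 9 mm post. Pinch it across its two flat ends; it turns between the fingers as the flap swings. With the flap closed it lies 209 mm in front of the hinge axis and 36 mm above it (33 mm above the flap's top, 27 mm above the front rail).
- liner: Flat light cork liner, 203 x 82 x 2.5 mm, fixed on the floor of the empty lane. Origin: centre of its underside, 8 mm above the worktop; its top is 10.5 mm above the worktop. Axes as the caddy's.
- peeler: Vegetable peeler, 170 mm long, about 80 g, lying flat. Origin: on its underside, midway along its length; +x points to the blade end. Dark handle from x -85 to +20 mm, 24 mm wide, 17 mm high; blade end from +20 to +85 mm, 14 mm wide, 6 mm high. It lies on the worktop to the left of the caddy, blade toward it (yaw -1.92 to -1.22).
- peeler_blade (a point): Point near the tip of the peeler's blade, at x = 80 mm in the peeler's frame.
- teaspoon: Steel teaspoon, 132 x 26 x 9 mm, in the occupied lane. Origin: centre of its underside. Not to be disturbed.
- jar_a: a glass spice jar with a screw cap, at the rack's end toward the caddy's -y, about 45 mm across and 106 mm tall, standing loose in the jar rack at the caddy's back. Origin: centre of its underside. Not to be disturbed.
- jar_b: a glass spice jar with a screw cap, in the middle, about 45 mm across and 106 mm tall, standing loose in the jar rack at the caddy's back. Origin: centre of its underside. Not to be disturbed.
- jar_c: a glass spice jar with a screw cap, at the rack's end toward the caddy's +y, about 45 mm across and 106 mm tall, standing loose in the jar rack at the caddy's back. Origin: centre of its underside. Not to be disturbed.
- tin: Flat oblong tin with rounded corners, 63 x 105 x 26 mm, lying on the worktop beside the peeler, about 135 mm nearer the robot or farther away. Origin: centre of its underside. Not to be disturbed.
- pepper_mill: Wooden pepper mill, 58 mm across, 170 mm tall, at the left of the worktop near the sink. Origin: centre of its underside. Not to be disturbed.
- salt: Salt shaker with a grey cap, 44 mm across, 90 mm tall, at the left of the worktop near the sink, in front of the pepper mill. Origin: centre of its underside. Not to be disturbed.

How it is judged:
On the way, in this order (a step that is already met when the one before it is completed fails the run):
1. the flap is raised to its stop (value of joint flap above 0.7 rad), for 0.2 s.
2. the peeler lies released in the empty lane, blade to the hinge, with the flap still up (x of peeler in the frame of liner between -0.03 and 0.03 m and y of peeler in the frame of liner between -0.04 and 0.04 m and z of peeler in the frame of liner below 0.012 m and angle between peeler's own z axis and vertical below 0.2 rad and x of peeler_blade in the frame of liner above 0.045 m and contact force between the fingers and peeler below 0.2 N and value of joint flap above 0.5 rad), for 0.2 s.
At the end, for the whole second after the job is handed in: Flap closed (under 0.04 rad). Peeler at rest, flat (0.2 rad) in the liner's lane: middle within 30 mm lengthwise and 40 mm sideways of the liner's, underside under 12 mm above the liner's, blade tip at least 45 mm from the liner's middle towards the hinge (x of peeler in the frame of liner between -0.03 and 0.03 m and y of peeler in the frame of liner between -0.04 and 0.04 m and z of peeler in the frame of liner below 0.012 m and angle between peeler's own z axis and vertical below 0.2 rad and x of peeler_blade in the frame of liner above 0.045 m and value of joint flap below 0.04 rad and linear speed of peeler below 0.02 m/s); the robot touches nothing.
It fails at once if the flap is let slam (closing faster than 2.5 rad/s) (velocity of joint flap below -2.5 rad/s).
It fails at once if the teaspoon is moved more than 30 mm (distance of teaspoon from where it was at the start of the episode above 0.03 m).
It fails at once if a jar is moved more than 30 mm or tipped (distance of any of jar_a, jar_b, jar_c from where it was at the start of the episode above 0.03 m or angle between any of jar_a, jar_b, jar_c's own z axis and vertical above 0.5 rad).
It fails at once if the tin, the pepper mill or the salt shaker is moved more than 30 mm or tipped (distance of any of tin, pepper_mill, salt from where it was at the start of the episode above 0.03 m or angle between any of tin, pepper_mill, salt's own z axis and vertical above 0.5 rad).
It also fails if it takes over 58 s, if anything falls off the work surface, if the arm or the gripper's body presses on something with over 40 N, if the wrist force passes 120 N, or if a joint passes its speed limit or range.

## Working session

There is one attempt and no reset: what is moved stays moved. The work goes in short steps, Python scripts to look and compute and a shell command to move; the robot and the scene stay as the last step left them, time stands still between calls to the robot, and variables do not carry over. Pictures are saved under pics/ and viewed, at most 12 in all, crops included, and the job is handed in when it is done.

```bash
mkdir -p pics; cat > h.py <<'E'
from bench import *
import numpy as np, cv2
from scipy.spatial.transform import Rotation as Ro
def cam(n):
    s=get_state(); d=get_image(n); f=210/np.tan(np.radians(d["fovy"])/2)
    d["K"]=np.array([[f,0,d["cx"]],[0,f,d["cy"]],[0,0,1]]); d["D"]=np.array(d["dist"],float)
    if "R" in d: R=np.array(d["R"]);t=np.array(d["t"])
    else:
        T=np.eye(4);T[:3,:3]=Ro.from_rotvec(s["eef_rot"]).as_matrix();T[:3,3]=s["tcp_pos"]
        M=np.linalg.inv(T@np.array(d["hand_eye"]));R=M[:3,:3];t=M[:3,3]
    d["Rm"],d["tm"]=R,t; return d
def ray(d,uv):
    p=cv2.undistortPoints(np.array(uv,float).reshape(-1,1,2),d["K"],d["D"]).reshape(-1,2)
    v=np.c_[p,np.ones(len(p))]@d["Rm"]; return -d["Rm"].T@d["tm"],v
def onz(d,uv,z):
    c,v=ray(d,uv); return c+v*((z-c[2])/v[:,2])[:,None]
def proj(d,X):
    return cv2.projectPoints(np.array(X,float).reshape(-1,1,3),cv2.Rodrigues(d["Rm"])[0],d["tm"],d["K"],d["D"])[0].reshape(-1,2)
def save(d,n): cv2.imwrite(f"pics/{n}.png",d["frame"][:,:,::-1])
E
python3 - <<'E'
from h import *
s=get_state(); print({k:np.round(v,3) for k,v in s.items()})
for n in("top","side"): 
    d=cam(n); save(d,n); print(n,-d["Rm"].T@d["tm"],d["Rm"].round(2).tolist())
E
```

```text
{'clock': np.float64(0.0), 'joints': array([-1.204,  0.508, -0.238,  1.501,  0.126,  1.149, -0.155]), 'dq': array([ 0.001,  0.   , -0.001, -0.   ,  0.002, -0.   ,  0.001]), 'tau': array([-1.0000e-03, -6.2062e+01, -2.1870e+00, -2.4963e+01,  1.3000e-02,
        1.2000e-02,  0.0000e+00]), 'tcp_pos': array([0.162, 0.603, 0.252]), 'eef_rot': array([-4.100e-01, -3.115e+00,  3.000e-03]), 'contact_force': array([0.064, 0.578, 0.495]), 'moment': array([ 0.007, -0.003, -0.005]), 'grasp_force': np.float64(0.0), 'grip_width': np.float64(0.998)}
top [0.3973021  0.03850422 1.23898739] [[0.03, -1.0, 0.01], [-0.99, -0.03, -0.11], [0.11, -0.0, -0.99]]
side [0.45504656 0.97358322 0.50614278] [[-0.99, -0.1, -0.03], [-0.01, 0.39, -0.92], [0.1, -0.91, -0.39]]
```

View pics/top.png

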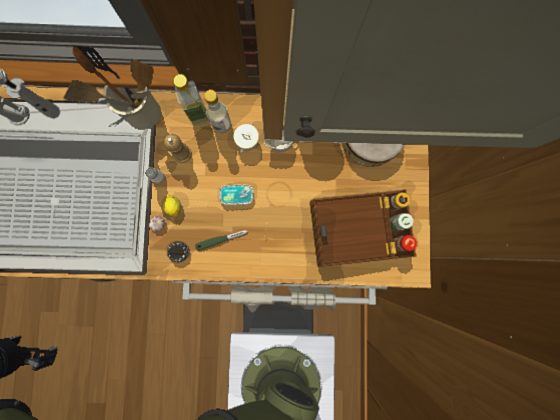

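View pics/side.png

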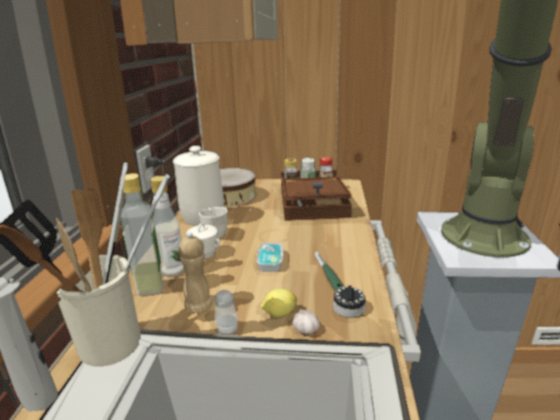

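The top view shows the caddy at about (362,228), the knob at (323,232), and the peeler from (197,247) to (246,233) with its blade to the right. The tin is at (237,194). The side view shows the caddy at (315,195), with its knob at (318,187).

```bash
python3 - <<'E'
from h import *
d=cam("top"); im=d["frame"]
c=cv2.resize(im[180:280,185:445],None,fx=3,fy=3,interpolation=cv2.INTER_CUBIC)
e=cam("side"); b=cv2.resize(e["frame"][150:225,270:360],(720,600)[0:2],interpolation=cv2.INTER_CUBIC)[:, :]
b=cv2.resize(b,(375,300)); o=np.zeros((600,780,3),np.uint8);o[:300]=c;o[300:,:375]=b
cv2.imwrite("pics/crop.png",o[:,:,::-1])
hsv=cv2.cvtColor(im,cv2.COLOR_RGB2HSV)
print(hsv[240,212:248].tolist()[::5], hsv[244,200:225:4].tolist())
roi=np.zeros(im.shape[:2],np.uint8);roi[222:258,190:255]=1
wood=np.median(hsv[225:232,255:290].reshape(-1,3),0);print("wood",wood)
m=((hsv[...,1]<0.6*wood[1])|((hsv[...,0]>35)&(hsv[...,0]<100)))&(roi>0)
n,l,st,ce=cv2.connectedComponentsWithStats(m.astype(np.uint8));print(st,ce)
k=1+np.argmax(st[1:,4]);ys,xs=np.where(l==k)
P=onz(d,np.c_[xs,ys],0.008)[:,:2];mu=P.mean(0);w,v=np.linalg.eigh(np.cov(P.T));a=v[:,1];a*=np.sign(-a[1]);q=(P-mu)@a
print("ends",mu+a*q.min(),mu+a*q.max(),np.ptp(q),"yaw",np.arctan2(a[1],a[0]))
print("knob",onz(d,[[323,232]],0.085))
E
```

```text
[[54, 78, 92], [49, 76, 90], [48, 79, 81], [17, 159, 93], [17, 165, 155], [16, 161, 163], [17, 160, 179], [17, 161, 182]] [[55, 78, 91], [51, 76, 90], [50, 78, 88], [48, 76, 77], [24, 107, 76], [16, 161, 117], [16, 161, 176]]
wood [ 17. 158. 178.]
[[     0      0    560    420 234898]
 [   196    230     52     20    302]] [[279.57801684 209.46125127]
 [218.81788079 239.63907285]]
ends [0.41102519 0.27762574] [0.46599271 0.11938951] 0.16751159337698807 yaw -1.236460777184224
knob [[ 0.46424342 -0.1103116   0.085     ]]
```

View pics/crop.png

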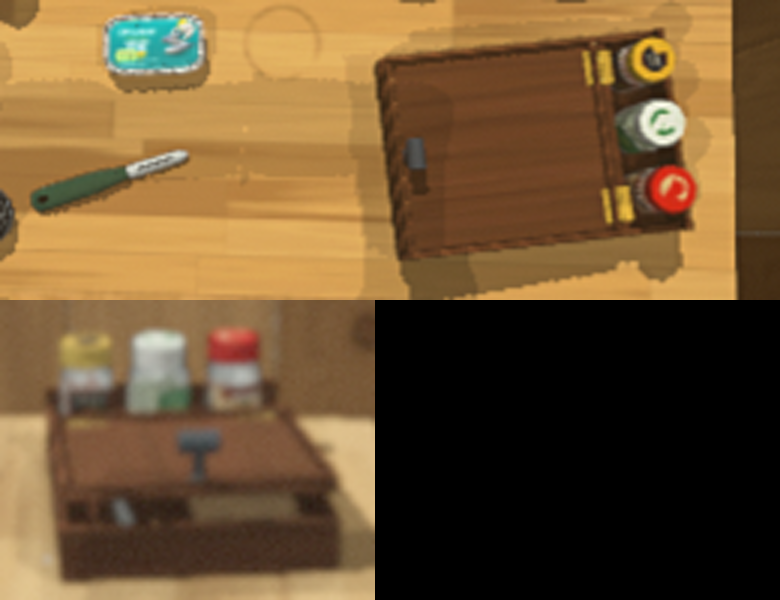

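Crop: the spoon shows on the left of the gap in the side view, which is far from the robot (caddy +y). The cork is on the right, so the empty lane is on caddy -y, nearer the robot. The knob is at about (323.5,231) in top and (317.5,184.5) in side.

```bash
python3 - <<'E'
from h import *
d=cam("top");e=cam("side")
def grey(im,x0,x1,y0,y1):
    h=cv2.cvtColor(im,cv2.COLOR_RGB2HSV)[y0:y1,x0:x1].astype(int)
    m=((h[...,1]<70)|((h[...,0]>85)&(h[...,0]<140))).astype(np.uint8)
    n,l,st,ce=cv2.connectedComponentsWithStats(m);k=1+np.argmax(st[1:,4]);print(st[k]);return ce[k]+[x0,y0],st[k]
a,_=grey(d["frame"],315,335,222,240); b,sb=grey(e["frame"],308,328,178,192)
print(a,b)
def tri(a,b):
    c1,v1=ray(d,[a]);c2,v2=ray(e,[b]);v1=v1[0];v2=v2[0]
    s=np.linalg.lstsq(np.c_[v1,-v2],c2-c1,rcond=None)[0];p,q=c1+s[0]*v1,c2+s[1]*v2;return (p+q)/2,np.linalg.norm(p-q)
print("knob",tri(a,b),tri(a,[317.5,184.5]))
px=np.array([[311,200.5],[320,266],[405.7,190],[415,256]])
P=onz(d,px,0.046)[:,:2];print(P)
f=(P[0]+P[1])/2;bk=(P[2]+P[3])/2;print("len",np.linalg.norm(f-bk),"w",np.linalg.norm(P[0]-P[1]),np.linalg.norm(P[2]-P[3]),"ctr",(f+bk)/2,"yaw",np.arctan2(*(bk-f)[::-1]))
E
```

```text
[ 5  4  7 10 55]
[ 5  4 10 10 59]
[323.05454545 230.69090909] [317.47457627 185.33898305]
knob (array([ 0.46509937, -0.10808163,  0.10278116]), np.float64(0.0038407583804279844)) (array([ 0.46498797, -0.10772288,  0.10557394]), np.float64(0.003721012241915388))
[[ 0.56251197 -0.07709563]
 [ 0.36355133 -0.10757267]
 [ 0.60342644 -0.36898155]
 [ 0.40169016 -0.39476968]]
len 0.2922269947883008 w 0.20128135874374284 0.20337785804879516 ctr [ 0.48279497 -0.23710488] yaw -1.4351203740578604
```

```bash
cat >> h.py <<'E'
def delta(p,Rt=None):
    s=get_state();R=Ro.from_rotvec(s["eef_rot"])
    print("clock",round(float(s["clock"]),2),"tcp",np.round(s["tcp_pos"],4),"tool shift",np.round(R.inv().apply(np.array(p)-s["tcp_pos"]),4))
    if Rt is not None: print("tool turn",np.round((R.inv()*Ro.from_matrix(Rt)).as_rotvec(),3))
def frame(yaw,lean=0):  # tool x back along -yaw dir, z down; lean: body toward -yaw dir
    u=np.array([np.cos(yaw),np.sin(yaw),0]);z=np.array([0,0,-1.])*np.cos(lean)+u*np.sin(lean)
    y=np.array([-u[1],u[0],0]);return np.c_[np.cross(y,z),y,z]
E
python3 -m inch '[[[0,0,0.1466,0,0,0,0],[0,0,0.1466,0,0,0,0],[0,0,0.1466,0,0,0,0],[0,0,0.1466,0,0,0,0],[0,0,0.1466,0,0,0,0],[0,0,0.1466,0,0,0,0],[0,0,0.1466,0,0,0,0],[0,0,0.1466,0,0,0,0],[0,0,0,0,0,0,0]]]'
python3 - <<'E'
from h import *
delta([0.4655,-0.11,0.20],frame(-1.435))
E
```

```text
clock: 1.2
tcp_pos: [0.1615, 0.6037, 0.2532]
eef_rot: [2.067, 2.365, -0.0]
contact_force: [-0.2, 0.5, 0.0]
grip_width: 1.003
grasp_force: 0.0
clock 1.2 tcp [0.1615 0.6037 0.2532] tool shift [-0.748   0.2056  0.0534]
tool turn [ 0.     0.    -0.001]
```

```bash
python3 -m inch '[[[0,0,0,-0.02,0.04,0,0],[0,0,0,-0.02,0.04,0,0],[0,0,0,-0.03,0.035,0,0],[0,0,0,-0.04,0.025,0,0],[0,0,0,-0.04,0.025,0,0],[0,0,0,-0.04,0.02,0,0],[0,0,0,-0.045,0.02,0,0],[0,0,0,-0.045,0,0,0],[0,0,0,-0.045,0,0,0],[0,0,0,-0.045,0,0,0],[0,0,0,-0.045,0,0,0],[0,0,0,-0.045,0,0,0],[0,0,0,-0.045,0,0,0],[0,0,0,-0.045,0,0,0],[0,0,0,-0.045,0,0,0],[0,0,0,-0.045,0,0,0],[0,0,0,-0.04,0,0,0],[0,0,0,-0.03,0,0,0],[0,0,0,0,0,0,0]]]'
python3 - <<'E'
from h import *
delta([0.4655,-0.11,0.19],frame(-1.435))
d=cam("wrist");save(d,"w1");print(proj(d,[[0.4655,-0.11,0.104],[0.4936,-0.3149,0.049]]))
E
```

```text
clock: 3.1
tcp_pos: [0.4614, -0.0766, 0.2536]
eef_rot: [2.066, 2.364, -0.002]
contact_force: [-0.3, 0.1, 0.3]
grip_width: 1.004
grasp_force: 0.0
clock 3.1 tcp [ 0.4614 -0.0766  0.2536] tool shift [-0.0334 -0.0004  0.0637]
tool turn [ 0.001  0.003 -0.002]
[[284.44033097 236.11979063]
 [285.24495759 364.78054902]]
```

View pics/w1.png

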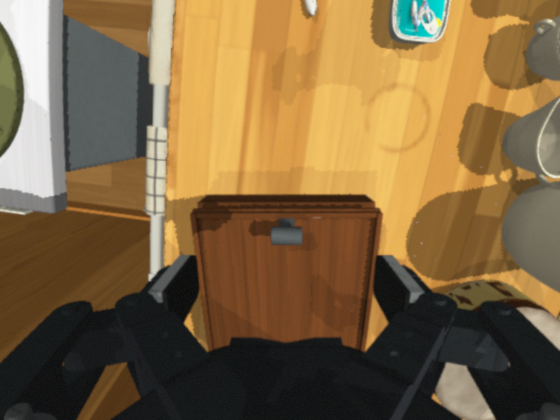

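The knob shows at (287,235), within 3 px of where I predicted it, and the flap edge is level in the picture, so the yaw is right.

```bash
python3 -m inch '[[[0,0,0,-0.017,0.001,0.03,0],[0,0,0,-0.016,0.001,0.03,0],[0,0,0,0,0,0.03,0],[0,0,0,0,0,0.03,0],[0,0,0,0,0,0.023,0],[0,0,0,0,0,0,0],[0,0,0,0,0,0,0.7],[0,0,0,0,0,0,0.9],[0,0,0,0,0,0,1],[0,0,0,0,0,0,1],[0,0,0,0,0,0,1],[0,0,0,0,0,0,1],[0,0,0,0,0,0,1],[0,0,0,0,0,0,1]]]'
python3 - <<'E'
from h import *
s=get_state();print(s["tcp_pos"])
r=.2121;c=np.array([0.4936,-0.3149,0.049]);u=np.array([np.cos(-1.435),np.sin(-1.435),0])
a0=.262
for a in np.arange(a0,0.99,.0728): print(round(a,3),np.round([-(r*np.cos(a)-r*np.cos(a0))*-1, -(r*np.sin(a)-r*np.sin(a0))],4))
E
```

```text
clock: 4.55
tcp_pos: [0.4657, -0.1041, 0.1104]
eef_rot: [-2.063, -2.365, 0.003]
contact_force: [-4.8, -0.0, 1.5]
grip_width: 0.334
grasp_force: 62.2
[ 0.46574043 -0.10414055  0.11036295]
0.262 [ 0. -0.]
0.335 [-0.0045 -0.0148]
0.408 [-0.0101 -0.0291]
0.48 [-0.0168 -0.0431]
0.553 [-0.0244 -0.0565]
0.626 [-0.033  -0.0693]
0.699 [-0.0425 -0.0815]
0.772 [-0.0528 -0.093 ]
0.844 [-0.064  -0.1036]
0.917 [-0.0759 -0.1135]
```

```bash
python3 -m inch '[[[0,0,0,-0.002,0,-0.0074,1],[0,0,0,-0.0025,0,-0.0074,1],[0,0,0,-0.0028,0,-0.0072,1],[0,0,0,-0.0028,0,-0.0071,1],[0,0,0,-0.0033,0,-0.007,1],[0,0,0,-0.0034,0,-0.007,1],[0,0,0,-0.0038,0,-0.0067,1],[0,0,0,-0.0038,0,-0.0067,1],[0,0,0,-0.0043,0,-0.0064,1],[0,0,0,-0.0043,0,-0.0064,1],[0,0,0,-0.0047,0,-0.0061,1],[0,0,0,-0.0048,0,-0.0061,1],[0,0,0,-0.0051,0,-0.0058,1],[0,0,0,-0.0052,0,-0.0057,1],[0,0,0,-0.0056,0,-0.0053,1],[0,0,0,-0.0056,0,-0.0053,1],[0,0,0,-0.006,0,-0.005,1],[0,0,0,-0.006,0,-0.0049,1],[0,0,0,0,0,0,1]]]'
python3 -c "
from h import *
delta([0.477,-0.195,0.23]);save(cam('side'),'s2')"
```

```text
clock: 6.45
tcp_pos: [0.4762, -0.1807, 0.2242]
eef_rot: [-2.066, -2.364, 0.003]
contact_force: [-6.4, -2.2, -5.8]
grip_width: 0.33
grasp_force: 60.5
clock 6.45 tcp [ 0.4762 -0.1807  0.2242] tool shift [-0.0143 -0.0011 -0.0058]
```

```bash
python3 -m inch '[[[0,0,0,-0.006,0,-0.0045,1],[0,0,0,-0.006,0,-0.004,1],[0,0,0,0,0,0,1],[0,0,0,0,0,0,1]]]'
```

```text
clock: 6.9
tcp_pos: [0.4778, -0.1922, 0.2325]
eef_rot: [-2.065, -2.364, 0.003]
contact_force: [-6.7, -1.9, -4.1]
grip_width: 0.33
grasp_force: 60.9
```

```bash
python3 -m inch '[[[0,0,0,-0.004,0,-0.0025,1],[0,0,0,-0.004,0,-0.0025,1],[0,0,0,0,0,0,1]]]'; python3 -c "
from h import *
delta([0.477,-0.195,0.23]);d=cam('side');save(d,'s2')
i=cv2.resize(d['frame'][110:230,250:390],(700,600),interpolation=cv2.INTER_CUBIC);cv2.imwrite('pics/s3.png',i[:,:,::-1])"
```

```text
clock: 7.2
tcp_pos: [0.4782, -0.1955, 0.2347]
eef_rot: [-2.055, -2.362, 0.0]
contact_force: [-3.0, 7.4, -20.7]
grip_width: 0.336
grasp_force: 63.4
clock 7.2 tcp [ 0.4782 -0.1955  0.2347] tool shift [ 0.0006 -0.0011  0.0047]
```

View pics/s3.png

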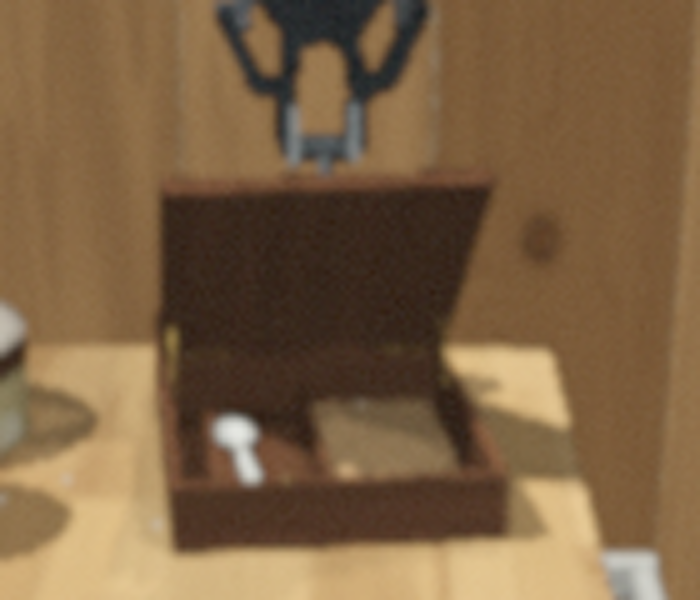

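The flap is at its stop, as the force jump shows. The spoon is at left (240,440) and the bare liner at right (385,435). Next I release, rise and go to the peeler.

```bash
python3 -m inch '[[[0,0,0,0.0,0,0.002,1],[0,0,0,0,0,0,0],[0,0,0,0,0,0,0],[0,0,0,0,0,0,0],[0,0,0,0,0,0,0],[0,0,0,0,0,0,0],[0,0,0,0,0,-0.03,0],[0,0,0,0,0,-0.04,0],[0,0,0,0.03,0,-0.01,0],[0,0,0,0.045,0,0,0],[0,0,0,0.045,0,0,0],[0,0,0,0.045,0,0,0],[0,0,0,0.045,0,0,0],[0,0,0,0.045,0,0,0],[0,0,0,0.045,0,0,0],[0,0,0,0.045,0,0,0],[0,0,0,0.03,0,0,0],[0,0,0,0.01,0,0,0],[0,0,0,0,0,0,0]]]'
python3 - <<'E'
from h import *
e=cam("side")
px=np.array([[323,472],[462,470],[312,398],[432,398]])/5+[250,110]
P=onz(e,px,0.0105);print("liner corners",P.round(3).tolist(),P.mean(0))
delta([0.4319,0.2174,0.15],frame(-1.236,.52))
d=cam("wrist");save(d,"w2");im=d["frame"];h=cv2.cvtColor(im,cv2.COLOR_RGB2HSV)
print(proj(d,[[.411,.2776,.008],[.466,.1194,.004],[.4385,.1985,0.017]]))
m=((h[...,0]>35)&(h[...,0]<85)&(h[...,1]>50)).astype(np.uint8)
n,l,st,ce=cv2.connectedComponentsWithStats(m)
for k in range(1,n):
    if st[k,4]>150:
        ys,xs=np.where(l==k);P=onz(d,np.c_[xs,ys],0.012)[:,:2];mu=P.mean(0);w,v=np.linalg.eigh(np.cov(P.T));a=v[:,1]*np.sign(-v[1,1]);q=(P-mu)@a
        print(st[k],"mean",mu,"ends",mu+a*q.min(),mu+a*q.max(),np.ptp(q),np.arctan2(a[1],a[0]))
E
```

```text
clock: 9.15
tcp_pos: [0.4283, 0.1831, 0.3152]
eef_rot: [-2.062, -2.37, -0.0]
contact_force: [-0.6, 0.1, 0.8]
grip_width: 0.999
grasp_force: 0.0
liner corners [[0.472, -0.178, 0.011], [0.383, -0.185, 0.011], [0.483, -0.311, 0.011], [0.398, -0.314, 0.011]] [ 0.43375353 -0.24705344  0.0105    ]
clock 9.2 tcp [0.4287 0.1814 0.3153] tool shift [0.0353 0.0081 0.1652]
tool turn [-0.052 -0.518 -0.194]
[[281.72953538 107.35684775]
 [303.76589609 220.182482  ]
 [293.52608401 167.42200333]]
[ 275  107   26   74 1065] mean [0.42638038 0.23351614] ends [0.41076594 0.27818536] [0.44465217 0.1812449 ] 0.10269239692960687 -1.2345160753057944
[533 178  27  24 241] mean [0.82877002 0.22353381] ends [0.84387691 0.24127232] [0.81557721 0.20804281] 0.04364714555405721 -2.276243654276129
[374 181  13  24 207] mean [0.5703823  0.18072382] ends [0.56949293 0.19595339] [0.57150411 0.16151378] 0.034498283335421924 -1.5124652778984082
```

View pics/w2.png

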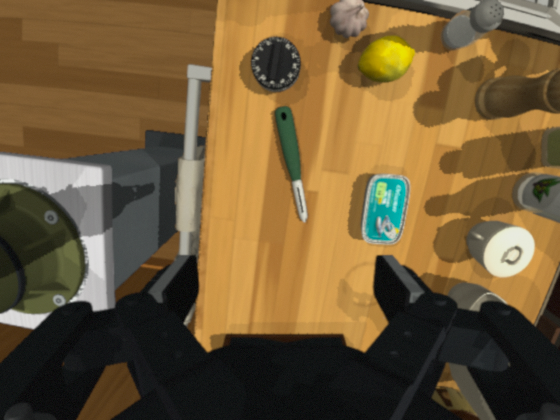

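The handle's far end is at (283,108) and the blade tip at (304,220), which matches the top view to within a millimetre. A timer sits at (276,64) behind the handle.

```bash
python3 -m inch '[[[-0.013,-0.1295,-0.0485,0,0,0,0.4],[-0.013,-0.1295,-0.0485,0,0,0,0.4],[-0.013,-0.1295,-0.0485,0,0,0,0.4],[-0.013,-0.1295,-0.0485,0,0,0,0.4],[0,0,0,0,0,0,0.4],[0,0,0,0,0,0,0.4]]]'
python3 -c "
from h import *
delta([0.4339,0.2122,0.10],frame(-1.235,.52));delta([0.4339,0.2122,0.029],frame(-1.235,.52))"
```

```text
clock: 9.85
tcp_pos: [0.4287, 0.181, 0.3151]
eef_rot: [1.561, 2.191, -0.414]
contact_force: [0.5, -0.8, 0.1]
grip_width: 0.602
grasp_force: 0.0
clock 9.85 tcp [0.4287 0.181  0.3151] tool shift [0.1307 0.0152 0.173 ]
tool turn [-0.002 -0.002 -0.003]
clock 9.85 tcp [0.4287 0.181  0.3151] tool shift [0.1659 0.0152 0.2347]
tool turn [-0.002 -0.002 -0.003]
```

```bash
python3 -m inch '[[[0,0,0,0.026,0.003,0.034,0.4],[0,0,0,0.026,0.003,0.035,0.4],[0,0,0,0.026,0.003,0.035,0.4],[0,0,0,0.026,0.003,0.035,0.4],[0,0,0,0.027,0.003,0.034,0.4],[0,0,0,0.012,0,0.021,0.4],[0,0,0,0.012,0,0.02,0.4],[0,0,0,0.007,0,0.013,0.4],[0,0,0,0.003,0,0.006,0.4],[0,0,0,0,0,0,0.4]]]'
python3 -c "
from h import *
delta([0.4339,0.2122,0.028],frame(-1.235,.52))"
```

```text
clock: 10.85
tcp_pos: [0.4347, 0.2113, 0.0313]
eef_rot: [1.562, 2.187, -0.414]
contact_force: [-1.0, 0.1, -0.1]
grip_width: 0.601
grasp_force: 0.0
clock 10.85 tcp [0.4347 0.2113 0.0313] tool shift [ 0.0027 -0.0005  0.0023]
tool turn [-0.002 -0.    -0.005]
```

```bash
python3 -m inch '[[[0,0,0,0.002,0,0.004,0.4],[0,0,0,0,0,0,0.4]]]'
python3 -m inch '[[[0,0,0,0,0,0,0.7],[0,0,0,0,0,0,0.8],[0,0,0,0,0,0,0.9],[0,0,0,0,0,0,1],[0,0,0,0,0,0,1],[0,0,0,0,0,0,1]]]'
```

```text
clock: 11.05
tcp_pos: [0.4343, 0.2125, 0.0271]
eef_rot: [1.559, 2.19, -0.412]
contact_force: [0.2, -0.2, -0.4]
grip_width: 0.601
grasp_force: 0.0
clock: 11.65
tcp_pos: [0.434, 0.2129, 0.0271]
eef_rot: [1.557, 2.19, -0.413]
contact_force: [-1.1, 1.5, 6.1]
grip_width: 0.219
grasp_force: 58.6
```

```bash
python3 -m inch '[[[0,0,0,-0.005,0,-0.0087,1],[0,0,0,-0.005,0,-0.0087,1],[0,0,0,-0.0174,0,0.01,1],[0,0,0,-0.0174,0,0.01,1],[0,0,0,-0.0174,0,0.01,1],[0,0,0,-0.0174,0,0.01,1],[0,0,0,0,0,0,1],[0,0,0,0.005,0,0.0087,1],[0,0,0,0.0043,0,0.0075,1],[0,0,0,0,0,0,1]]]'
python3 - <<'E'
from h import *
for k in("side",):
    d=cam(k);i=cv2.resize(d["frame"][190:330,240:400],(640,560),interpolation=cv2.INTER_CUBIC);cv2.imwrite("pics/s4.png",i[:,:,::-1])
E
```

```text
clock: 12.65
tcp_pos: [0.4603, 0.1372, 0.0272]
eef_rot: [1.555, 2.191, -0.414]
contact_force: [0.9, -0.8, 3.8]
grip_width: 0.216
grasp_force: 59.4
```

View pics/s4.png

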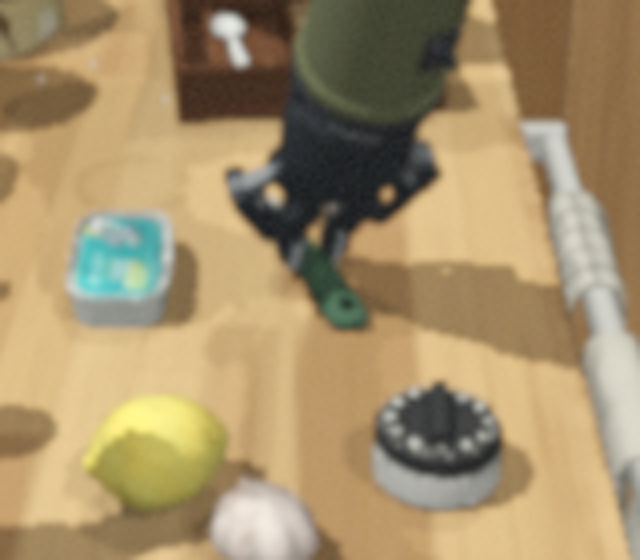

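The peeler (handle at (330,290)) came along in the grip and is clear of the timer. I set it down and regrasp 30 mm nearer the tail, for clearance under the flap.

```bash
python3 -m inch '[[[0,0,0,0,0,0,0.5],[0,0,0,0,0,0,0.5],[0,0,0,0,0,0,0.5],[0,0,0,0.013,0,-0.0075,0.5],[0,0,0,0.013,0,-0.0075,0.5],[0,0,0,0,0,0,0.5],[0,0,0,0,0,0,0.5]]]'; python3 -m inch '[[[0,0,0,0,0,0,0.8],[0,0,0,0,0,0,0.9],[0,0,0,0,0,0,1],[0,0,0,0,0,0,1],[0,0,0,0,0,0,1]]]'
python3 -m inch '[[[0,0,0,-0.01,0,-0.0174,1],[0,0,0,-0.0174,0,-0.03,1],[0,0,0,-0.02,0,-0.0348,1],[0,0,0,-0.02,0,-0.0348,1],[0,0,0,0,0,0,1],[0,0,0,0,0,0,1]]]'
python3 - <<'E'
from h import *
for dx in(.15,.04,.015,0):
    u=np.array([np.cos(-1.44),np.sin(-1.44),0]);z=.0105+.027+{.15:.10,.04:.058,.015:.053,0:.002}[dx]
    delta(np.array([.4305,-.214,z])-u*(.008+.0445+dx),frame(-1.44,.52))
E
```

```text
clock: 13.4
tcp_pos: [0.4501, 0.1661, 0.0279]
eef_rot: [1.556, 2.192, -0.413]
contact_force: [0.6, -0.2, -0.1]
grip_width: 0.5
grasp_force: 0.0
clock: 13.9
tcp_pos: [0.4505, 0.1648, 0.0284]
eef_rot: [1.558, 2.19, -0.414]
contact_force: [-2.1, 2.3, 6.0]
grip_width: 0.234
grasp_force: 58.5
clock: 14.5
tcp_pos: [0.4506, 0.1647, 0.1634]
eef_rot: [1.559, 2.19, -0.411]
contact_force: [0.1, -0.3, -1.6]
grip_width: 0.235
grasp_force: 58.7
clock 14.5 tcp [0.4506 0.1647 0.1634] tool shift [-0.12   -0.1024  0.0981]
tool turn [ 0.103 -0.002  0.175]
clock 14.5 tcp [0.4506 0.1647 0.1634] tool shift [-0.1927 -0.1246  0.1879]
tool turn [ 0.103 -0.002  0.175]
clock 14.5 tcp [0.4506 0.1647 0.1634] tool shift [-0.2115 -0.1297  0.2044]
tool turn [ 0.103 -0.002  0.175]
clock 14.5 tcp [0.4506 0.1647 0.1634] tool shift [-0.199  -0.1328  0.256 ]
tool turn [ 0.103 -0.002  0.175]
```

```bash
python3 -m inch '[[[0.0515,-0.001,0.0875,0,0,0,1],[0.0515,-0.001,0.0875,0,0,0,1],[0,0,0,0,0,0,1]]]'
python3 - <<'E'
from h import *
for dx in(.15,):
    u=np.array([np.cos(-1.44),np.sin(-1.44),0]);z=.0105+.027+.10
    delta(np.array([.4305,-.214,z])-u*(.008+.0445+dx),frame(-1.44,.52))
E
```

```text
clock: 14.8
tcp_pos: [0.4507, 0.1644, 0.1614]
eef_rot: [1.788, 2.037, -0.483]
contact_force: [-1.0, -1.0, -1.7]
grip_width: 0.232
grasp_force: 58.7
clock 14.8 tcp [0.4507 0.1644 0.1614] tool shift [-0.1353 -0.0691  0.106 ]
tool turn [-0.004  0.004  0.   ]
```

```bash
python3 -m inch '[[[0,0,0,-0.027,-0.014,0.021,1],[0,0,0,-0.027,-0.014,0.021,1],[0,0,0,-0.027,-0.014,0.021,1],[0,0,0,-0.027,-0.014,0.021,1],[0,0,0,-0.027,-0.013,0.022,1],[0,0,0,0,0,0,1]]]'
python3 - <<'E'
from h import *
for dx in(.15,.04):
    u=np.array([np.cos(-1.44),np.sin(-1.44),0]);z=.0105+.028+{.15:.10,.04:.058}[dx]
    delta(np.array([.4305,-.214,z])-u*(.008+.0445+dx),frame(-1.44,.52))
d=cam("wrist");save(d,"w5")
# expected peeler tip/blade start and liner centre in the picture
s=get_state();T=np.array(s["tcp_pos"])
b=T+u*.0445-[0,0,.028]
print(proj(d,[b+u*.02,b+u*.085,[.4305,-.214,.0105]]))
i=cv2.resize(cam("side")["frame"][90:240,240:400],(640,600),interpolation=cv2.INTER_CUBIC)
cv2.imwrite("pics/s5.png",i[:,:,::-1])
E
```

```text
clock: 15.4
tcp_pos: [0.4002, -0.0178, 0.1379]
eef_rot: [1.788, 2.038, -0.489]
contact_force: [-0.2, 0.2, -0.4]
grip_width: 0.233
grasp_force: 58.8
clock 15.4 tcp [ 0.4002 -0.0178  0.1379] tool shift [ 0.0032  0.0044 -0.0026]
tool turn [-0.008  0.005  0.002]
clock 15.4 tcp [ 0.4002 -0.0178  0.1379] tool shift [-0.0709  0.005   0.0889]
tool turn [-0.008  0.005  0.002]
[[288.56018704 293.34246433]
 [288.278133   332.1672794 ]
 [290.1090147  276.22731401]]
```

View pics/s5.png

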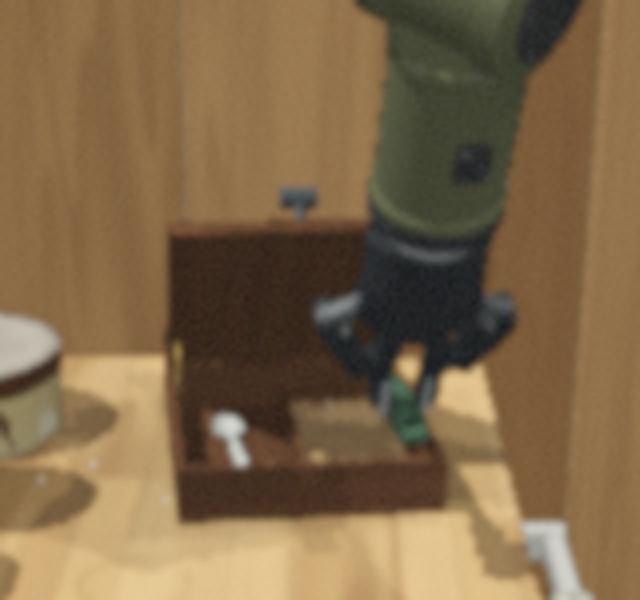

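The peeler is held level (handle at (408,410)), lined up with the liner lane. The flap is still up (knob at (297,197)), so I go in.

```bash
python3 -m inch '[[[-0.004,0.0025,0.001,-0.0237,0.0016,0.0296,1],[-0.004,0.0025,0.001,-0.0237,0.0017,0.0296,1],[0,0,0,-0.0235,0.0017,0.0297,1],[0,0,0,0,0,0,1]]]'
python3 - <<'E'
from h import *
for dx in(.04,.018,0):
    u=np.array([np.cos(-1.44),np.sin(-1.44),0]);z=.0105+.028+{.04:.058,.018:.055,0:.002}[dx]
    delta(np.array([.4305,-.214,z])-u*(.008+.0445+dx),frame(-1.44,.52))
E
```

```text
clock: 15.9
tcp_pos: [0.4229, -0.1195, 0.0955]
eef_rot: [1.787, 2.038, -0.471]
contact_force: [-0.7, 0.9, -1.7]
grip_width: 0.234
grasp_force: 58.9
clock 15.9 tcp [ 0.4229 -0.1195  0.0955] tool shift [-0.0024 -0.0048  0.0002]
tool turn [ 0.003 -0.001 -0.001]
clock 15.9 tcp [ 0.4229 -0.1195  0.0955] tool shift [-0.0201 -0.0048  0.0138]
tool turn [ 0.003 -0.001 -0.001]
clock 15.9 tcp [ 0.4229 -0.1195  0.0955] tool shift [-0.0094 -0.005   0.0687]
tool turn [ 0.003 -0.001 -0.001]
```

```bash
python3 -m inch '[[[0,0,0,-0.01,-0.0024,0.007,1],[0,0,0,-0.01,-0.0024,0.007,1],[0,0,0,0,0,0,1],[0,0,0,0.002,0,0.011,1],[0,0,0,0.002,0,0.011,1],[0,0,0,0.002,0,0.011,1],[0,0,0,0.002,0,0.01,1],[0,0,0,0,0,0,1],[0,0,0,0,0,0,1]]]'
python3 - <<'E'
from h import *
u=np.array([np.cos(-1.44),np.sin(-1.44),0])
delta(np.array([.4305,-.214,.0405])-u*(.008+.0445),frame(-1.44,.52))
E
```

```text
clock: 16.8
tcp_pos: [0.4241, -0.1551, 0.0531]
eef_rot: [1.785, 2.04, -0.466]
contact_force: [-1.1, -0.7, -0.5]
grip_width: 0.234
grasp_force: 58.9
clock 16.8 tcp [ 0.4241 -0.1551  0.0531] tool shift [ 0.0004 -0.0015  0.0143]
tool turn [ 0.007 -0.003  0.001]
```

```bash
python3 -m inch '[[[0,0,0,0.001,-0.001,0.006,1],[0,0,0,0.001,0,0.005,1],[0,0,0,0.001,0,0.003,1],[0,0,0,0,0,0,1],[0,0,0,0,0,0,1]]]'
```

```text
clock: 17.3
tcp_pos: [0.424, -0.1597, 0.0397]
eef_rot: [1.786, 2.039, -0.464]
contact_force: [-0.2, -0.3, -0.7]
grip_width: 0.234
grasp_force: 58.9
```

```bash
python3 -m inch '[[[0,0,0,0.0005,0,0.001,1],[0,0,0,0,0,0,1],[0,0,0,0,0,0,0.55],[0,0,0,0,0,0,0.55],[0,0,0,0,0,0,0.55],[0,0,0,0,0,0,0.55],[0,0,0,0,0,0,0.55]]]'
python3 - <<'E'
from h import *
i=cv2.resize(cam("side")["frame"][90:240,240:400],(640,600),interpolation=cv2.INTER_CUBIC)
cv2.imwrite("pics/s6.png",i[:,:,::-1])
E
```

```text
clock: 18.0
tcp_pos: [0.4236, -0.1601, 0.0381]
eef_rot: [1.786, 2.039, -0.466]
contact_force: [-0.4, 0.4, -0.6]
grip_width: 0.455
grasp_force: 0.0
```

View pics/s6.png

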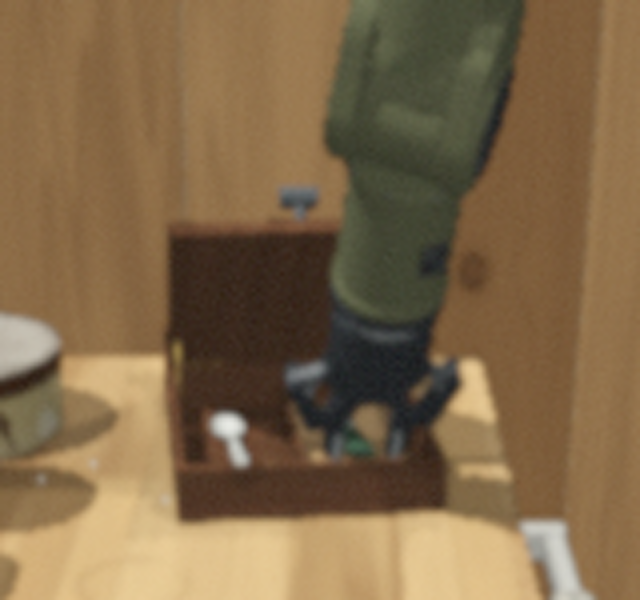

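The peeler is released in the lane (handle at (357,440) between the open fingers), with the flap still up and the spoon untouched. Now I retreat along the tool.

```bash
python3 -m inch '[[[0,0,0,0.002,0,-0.015,0.55],[0,0,0,0.004,0,-0.025,0.55],[0,0,0,0.006,0,-0.03,0.55],[0,0,0,0.03,0,-0.035,0.3],[0,0,0,0.03,0,-0.035,0],[0,0,0,0.02,0,-0.045,0],[0,0,0,0,0,-0.045,0],[0,0,0,-0.015,0,-0.045,0],[0,0,0,-0.015,0,-0.045,0],[0,0,0,0,0,0,0]]]'
python3 - <<'E'
from h import *
delta([.474,-.165,.33],frame(-1.435))
# peeler in top view? handle green pixels
d=cam("side");h=cv2.cvtColor(d["frame"],cv2.COLOR_RGB2HSV)[185:215,310:350]
m=((h[...,0]>35)&(h[...,0]<95)&(h[...,1]>60));ys,xs=np.where(m);print(len(xs))
P=onz(d,np.c_[xs+310,ys+185],.022);u=np.array([np.cos(-1.44),np.sin(-1.44),0]);v=np.array([-u[1],u[0],0])
q=P-[.4305,-.214,.022];print("liner x",(q@u).min(),(q@u).max(),"y",(q@v).min(),(q@v).max())
E
```

```text
clock: 19.05
tcp_pos: [0.3955, 0.0518, 0.2902]
eef_rot: [1.786, 2.038, -0.453]
contact_force: [0.4, 0.4, -0.8]
grip_width: 0.992
grasp_force: 0.0
clock 19.05 tcp [0.3955 0.0518 0.2902] tool shift [-0.2156  0.0491  0.0766]
tool turn [ 0.014  0.513 -0.004]
18
liner x -0.057928170479546716 -0.007779986622609038 y -0.009665720845939809 0.00432753597485027
```

```bash
python3 -m inch '[[[0.0035,0.128,-0.001,-0.01,0,-0.03,0],[0.0035,0.128,-0.001,0,0,-0.01,0],[0.0035,0.128,-0.001,0,0,0,0],[0.0035,0.129,-0.001,0,0,0,0],[0,0,0,0,0,0,0]]]'
python3 - <<'E'
from h import *
delta([.477,-.1945,.31],frame(-1.435))
E
```

```text
clock: 19.6
tcp_pos: [0.3923, 0.0562, 0.3254]
eef_rot: [-2.074, -2.354, 0.013]
contact_force: [-0.4, -0.4, -0.1]
grip_width: 0.999
grasp_force: 0.0
clock 19.6 tcp [0.3923 0.0562 0.3254] tool shift [-0.2593  0.0527  0.0155]
tool turn [-0.009  0.002 -0.01 ]
```

```bash
python3 -m inch '[[[-0.009,0.002,-0.01,-0.04,0.009,0.002,0],[0,0,0,-0.045,0.009,0.002,0],[0,0,0,-0.045,0.009,0.002,0],[0,0,0,-0.045,0.009,0.002,0],[0,0,0,-0.045,0.009,0.003,0],[0,0,0,-0.039,0.008,0.004,0],[0,0,0,0,0,0,0]]]'
python3 - <<'E'
from h import *
delta([.478,-.1935,.235],frame(-1.435))
d=cam("wrist");print(proj(d,[[.478,-.1935,.231]]))
h=cv2.cvtColor(d["frame"],cv2.COLOR_RGB2HSV);r=h[190:330,230:340].astype(int)
m=((r[...,1]<90)&(r[...,2]>40)|((r[...,0]>85)&(r[...,0]<140))).astype(np.uint8)
n,l,st,ce=cv2.connectedComponentsWithStats(m)
for k in range(1,n):
    if st[k,4]>100: print(st[k]+[230,190,0,0,0],ce[k]+[230,190])
save(d,"w7")
E
```

```text
clock: 20.3
tcp_pos: [0.4813, -0.1936, 0.309]
eef_rot: [2.063, 2.368, -0.012]
contact_force: [0.0, -0.3, -0.6]
grip_width: 1.002
grasp_force: 0.0
clock 20.3 tcp [ 0.4813 -0.1936  0.309 ] tool shift [ 0.001  -0.0029  0.074 ]
tool turn [-0.006  0.006  0.002]
[[280.56841096 225.33032305]]
[ 260  190   43   45 1268] [281.39037855 216.88091483]
[239 272  22  30 187] [254.13903743 286.40106952]
[ 268  272   39   56 1644] [287.86131387 299.83333333]
[313 273  27  29 243] [325.75308642 284.11522634]
[328 308  12  12 118] [334.30508475 313.8559322 ]
```

View pics/w7.png

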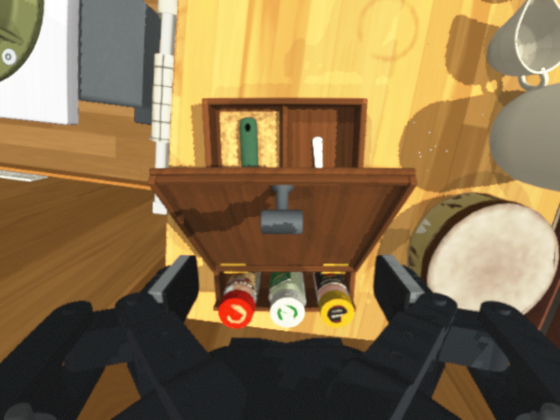

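The peeler lies straight on the liner (handle at (249,140)), the spoon is at (318,150), and the knob is at (282,222) as predicted. Descend and grip.

```bash
python3 -m inch '[[[0,0,0,0,-0.001,0.025,0],[0,0,0,0,0,0.025,0],[0,0,0,0,0,0.024,0],[0,0,0,0,0,0,0],[0,0,0,0,0,0,0.8],[0,0,0,0,0,0,1],[0,0,0,0,0,0,1],[0,0,0,0,0,0,1],[0,0,0,0,0,0,1],[0,0,0,0,0,0,1],[0,0,0,0,0,0,1]]]'
python3 - <<'E'
import numpy as np
r=.2121;a=np.linspace(.9706,.1706,19);p=r*np.c_[np.cos(a),-np.sin(a)];print(np.diff(p,axis=0).round(4).tolist())
E
```

```text
clock: 21.45
tcp_pos: [0.4774, -0.1883, 0.238]
eef_rot: [-2.054, -2.372, 0.004]
contact_force: [-11.3, 5.6, 10.7]
grip_width: 0.339
grasp_force: 59.5
[[0.0077, 0.0055], [0.0074, 0.0058], [0.0071, 0.0062], [0.0069, 0.0065], [0.0066, 0.0068], [0.0063, 0.007], [0.0059, 0.0073], [0.0056, 0.0076], [0.0053, 0.0078], [0.0049, 0.008], [0.0046, 0.0083], [0.0042, 0.0084], [0.0038, 0.0086], [0.0034, 0.0088], [0.003, 0.0089], [0.0026, 0.0091], [0.0022, 0.0092], [0.0018, 0.0093]]
```

```bash
python3 -m inch '[[[0,0,0,0.0077,0,0.0055,1],[0,0,0,0.0074,0,0.0058,1],[0,0,0,0.0071,0,0.0062,1],[0,0,0,0.0069,0,0.0065,1],[0,0,0,0.0066,0,0.0068,1],[0,0,0,0.0063,0,0.007,1],[0,0,0,0.0059,0,0.0073,1],[0,0,0,0.0056,0,0.0076,1],[0,0,0,0.0053,0,0.0078,1],[0,0,0,0,0,0,1]]]' && python3 -m inch '[[[0,0,0,0.0049,0,0.008,1],[0,0,0,0.0046,0,0.0083,1],[0,0,0,0.0042,0,0.0084,1],[0,0,0,0.0038,0,0.0086,1],[0,0,0,0.0034,0,0.0088,1],[0,0,0,0.003,0,0.0089,1],[0,0,0,0.0026,0,0.0091,1],[0,0,0,0,0,0,1],[0,0,0,0,0,0,1]]]'; python3 -c "
from h import *
delta([.465,-.108,.09],frame(-1.435))"
```

```text
clock: 22.45
tcp_pos: [0.4691, -0.1288, 0.1761]
eef_rot: [-2.051, -2.372, 0.003]
contact_force: [-9.7, 5.4, 4.4]
grip_width: 0.332
grasp_force: 61.0
clock: 23.35
tcp_pos: [0.4655, -0.1023, 0.1161]
eef_rot: [-2.05, -2.373, 0.003]
contact_force: [-8.2, 9.0, 1.4]
grip_width: 0.334
grasp_force: 62.8
clock 23.35 tcp [ 0.4655 -0.1023  0.1161] tool shift [-0.0057 -0.0011  0.0261]
tool turn [-0.005 -0.003  0.01 ]
```

```bash
python3 -m inch '[[[0,0,0,0.001,0,0.006,1],[0,0,0,0.001,0,0.006,1],[0,0,0,0.0005,0,0.004,1],[0,0,0,0,0,0,1],[0,0,0,0,0,0,1]]]'; python3 -m inch '[[[0,0,0,0,0,0.003,1],[0,0,0,0,0,0.003,1],[0,0,0,0,0,0,1],[0,0,0,0,0,0,1]]]'
```

```text
clock: 23.85
tcp_pos: [0.465, -0.0988, 0.1002]
eef_rot: [-2.048, -2.373, 0.002]
contact_force: [-7.3, 12.1, 2.7]
grip_width: 0.336
grasp_force: 63.9
clock: 24.25
tcp_pos: [0.4649, -0.0982, 0.0952]
eef_rot: [-2.047, -2.373, 0.0]
contact_force: [-11.2, 14.8, 17.3]
grip_width: 0.332
grasp_force: 66.1
```

```bash
python3 -m inch '[[[0,0,0,-0.002,0,0.001,1],[0,0,0,0,0,0,1],[0,0,0,0,0,0,1]]]'; python3 -m inch '[[[0,0,0,0,0,0,0.3],[0,0,0,0,0,0,0],[0,0,0,0,0,0,0],[0,0,0,0,0,0,0],[0,0,0,0,0,0,0],[0,0,0,0,0,-0.02,0],[0,0,0,0,0,-0.04,0],[0,0,0,0.02,0,-0.045,0],[0,0,0,0.045,0,-0.03,0],[0,0,0,0.045,0,0,0],[0,0,0,0.045,0,0,0],[0,0,0,0.03,0,0,0],[0,0,0,0,0,0,0]]]'
python3 - <<'E'
from h import *
d=cam("top");e=cam("side")
def grey(im,x0,x1,y0,y1):
    h=cv2.cvtColor(im,cv2.COLOR_RGB2HSV)[y0:y1,x0:x1].astype(int)
    m=((h[...,1]<70)|((h[...,0]>85)&(h[...,0]<140))).astype(np.uint8)
    n,l,st,ce=cv2.connectedComponentsWithStats(m);k=1+np.argmax(st[1:,4]);print(st[k]);return ce[k]+[x0,y0]
a=grey(d["frame"],315,335,222,240); b=grey(e["frame"],308,328,178,196)
c1,v1=ray(d,[a]);c2,v2=ray(e,[b]);v1=v1[0];v2=v2[0]
s=np.linalg.lstsq(np.c_[v1,-v2],c2-c1,rcond=None)[0];print("knob",(c1+s[0]*v1+c2+s[1]*v2)/2)
i=cv2.resize(e["frame"][150:225,270:360],(720,600),interpolation=cv2.INTER_CUBIC);cv2.imwrite("pics/s8.png",i[:,:,::-1])
E
```

```text
clock: 24.55
tcp_pos: [0.4649, -0.0984, 0.095]
eef_rot: [-2.045, -2.372, -0.002]
contact_force: [-13.5, 21.4, 30.0]
grip_width: 0.337
grasp_force: 68.0
clock: 25.85
tcp_pos: [0.4415, 0.0797, 0.226]
eef_rot: [2.047, 2.383, 0.0]
contact_force: [-0.8, 0.1, 0.3]
grip_width: 1.001
grasp_force: 0.0
[ 3  5  6 10 53]
[ 5 11 10  7 56]
knob [ 0.46448188 -0.10354873  0.08519822]
```

View pics/s8.png

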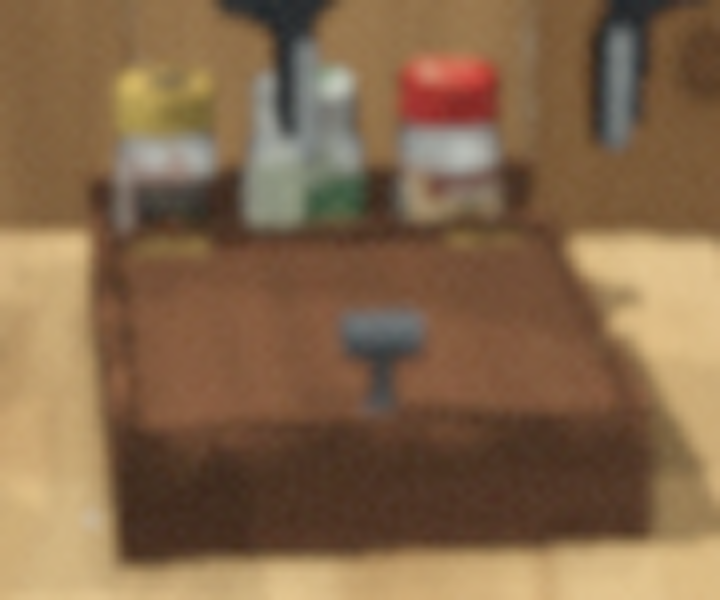

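The flap is fully shut: there is no gap at the front, and the knob at (382,330) triangulates to z = 0.085, the closed height. The jars are undisturbed and the arm is clear.

```bash
python3 -c "
from bench import *
print(close_job())"
```

```text
the job is handed in; nothing more can be done
None
```

The peeler lies flat on the liner in the empty lane with its blade to the hinge, the flap is fully closed, nothing else was seen to move, and the job was handed in at about 26 s; no verdict came back.

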